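# Lift the cassette basket out of the drained bath with the quarter-turn key

## Task

The rinse bath has been drained: take the lifting key with the blue grip from its stand, pass its cross pin down through the slot in the lid of the cassette basket until the shoulder disc rests on the lid, and turn it a quarter turn so that it locks under the lid. Then lift the basket out of the bath by the key, keeping it level, and set it down gently so that it stands flat inside the white drip tray. Leave the key locked upright in the lid, and do not disturb the other things on the bench.

Things in the scene. Friction and masses are not known exactly. Their poses are not given: they have to be found in the camera images.
- key_grip (a point): Centre of the blue grip at the top of the upright lifting key: a bar 80 mm long (x), 16 mm thick (y), 18 mm high (z, up), to be pinched across its 16 mm. Below this point: underside of the key's steel shoulder disc (38 mm diameter, 6 mm thick) 73 mm, centre of its cross pin 89 mm, its lowest point 94 mm.
- key_pin (a point): Centre of the key's cross pin (round, 10 mm diameter, 46 mm long), which lies along x like the grip; same axes as the grip. When the disc rests on the lid it is 16 mm below the lid's top.
- slot (a point): Centre of the slot at the top face of the basket's lid: 54 mm (x) by 17 mm (y), z up; the lid is 4 mm thick. Under it ribs 3 mm deep and 14 mm apart take the cross pin when it lies along y and is pulled up. The pin turns freely, either way, while the disc is on the lid or up to 4 mm above; it then rises 7 mm from the disc's resting height before it carries the basket.
- bath: Square steel rinse bath with a brass drain cock, fixed, 134 x 134 mm outside (rolled rim 142 mm), 66 mm high, walls and floor 4 mm; origin at the centre of its underside, z up, x and y along its sides. The basket stands in it, its lid about level with the rim, with about 11 mm beside it all round.
- tray_in (a point): Centre of the inner floor of the white drip tray, fixed, 160 x 160 mm outside, 150 x 150 mm inside; floor 5 mm and rim 16 mm above the bench; x and y along its sides, z up.
- stand: The key's stand, fixed: grey dish 74 x 74 mm with a folded steel channel, 45 mm high, whose slot runs along x; origin at the centre of its underside.
- jar_orange: Glass staining jar with orange stain, 75 mm wide, 93 mm high, loose bystander; origin at the centre of its underside.
- jar_purple: Glass staining jar with purple stain, 75 mm wide, 93 mm high, loose bystander; origin at the centre of its underside.
- beaker: Glass beaker, 60 mm wide, 70 mm high, loose bystander; origin at the centre of its underside.
- coverslip_box: Small clear box, 28 x 28 x 25 mm, loose bystander; origin at the centre of its underside.
- basket: Closed steel basket full of coloured tissue cassettes, loose, 104 x 104 x 60 mm, 0.3 to 0.65 kg; origin at the centre of its underside, axes as at the slot (slot 60 mm above). It hangs level from the locked key.
- key: The lifting key, loose, 103 mm tall, 0.16 kg, steel rod of 10 mm diameter; origin at its lowest point on the rod's axis, axes as at the grip. At the start it hangs upright in its stand by the disc, lowest point 24 mm above the bench; it lifts straight out and is free once raised 25 mm.
Things that resemble listed ones, but are neither listed nor needed, are in the scene too. What is shaped like the key but orange or yellow is not meant.

How it is judged:
By the outcome, as a careful person would: the job done as asked, in the order asked, and still so for the second after the job is handed in, with the robot touching nothing.
It also fails if it takes over 54 s, if anything falls off the work surface, if the arm or the gripper's body presses on something with over 40 N, if the wrist force passes 120 N, or if a joint passes its speed limit or range.

## Robot

A 6-joint arm with a two-finger parallel gripper is mounted at the origin on a cart in front of the work surface, level with it; the furniture and walls round the work are solid. World frame = base frame: x ahead of the robot, y to its left, z up, the work surface at z = 0. Lengths are in m, angles in rad, forces in N, time in s.
With the tool pointing down it reaches from about 0.3 to 0.75 m from the base axis. Payload 8.5 kg.
Tool frame: the origin (TCP) lies on the centre line of the jaws, within the pads' length; the fingertips stand 17 mm ahead of it and the grasp point (between the pads) lies 2 mm behind it (env.finger_overhang is the distance from the TCP to the fingertips, in m); z points along the fingers, y is the line along which they close (so a half turn about z gives the same grasp; the last joint's range is limited). The gripper opens to 85 mm and grips with 20 to 120 N. Pads are 22 mm wide; open, the fingers measure 114 mm over their backs; the gripper's body (76 mm by 85 mm) begins 54 mm behind the grasp point. The pads swing forward as they close: fully open they stand 13 mm farther back than shut.
Start: joints at [-1.468, 0.381, 1.297, -0, 1.464, -0.215], TCP at [0.172, -0.522, 0.248] pointing down, gripper open.
Joint ranges: [-3.11, 3.11], [-0.89, 2.33], [0.22, 2.48], [-1.42, 4.56], [0.17, 2.85], [-2.88, 2.88]. Speed limits (rad/s): [2.39, 2.39, 3.14, 3.14, 3.14, 3.14].

## Interface

Orientations are given as a unit quaternion [x, y, z, w].
In Python, from rig import env, vision, ticket gives the robot as it stands. The module is installed in compiled form; this text tells all that it offers.
- The arm moves only by the tool send_rows, never from a script. Its argument "commands" is a list of rows, each a list of 5 numbers: the opening in per cent of the stroke, from 0 (shut) to 100 (fully open), then the shift along the tool's x, y, z in cm, then the turn about the tool's z in units of 5 degrees (1.0 is 5 degrees). A call has 1 to 12 rows; each row shifts and turns the commanded pose from where the row before left it, along the tool's axes as they then stand; what a row does not reach is not made up. A row lasts 1/10 s, in which the tool goes at most 50 mm and 8.59 degrees, less where a joint would pass 70% of its speed; a pose out of reach is approached as far as the arm can. A call with a gripper value outside its range is refused whole. The fingers move at their own pace and stop on an object; "grip_force" is the grip in N (left out, the last holds). Time passes only in rows, so rows that do not move let the fingers close. It gives the time, the measured TCP pose, the force, the opening and the grip force at its end, in the units of the state.
- env.observe(): the state, without advancing time (a new reading comes with each control period).
- vision.capture(name): name is "scene" or "top" or "wrist"; returns a dict with "img" (400x640x3 uint8, red, green, blue), "fx", "fy", "cx", "cy" (pixels), "R" (3x3) and "t" (3): a world point X has camera coordinates R X + t. Camera axes: x right, y down, z forward; pixel columns grow to the right and rows downward; lengths in m; the calibration is good to about 2 mm. A picture is of the moment at which its call begins. There is no depth.
- ticket.close_job(): hands the job in; it is judged then, once.
The state is a dict: "t": time; "joint_positions": joint angles; "joint_velocities": joint speeds; "joint_torque": joint torques, N m; "tool_pos": TCP position; "orientation": TCP orientation; "contact_force": force on the tool from outside, world axes, zero at the start; "wrist_torque": the same for the moment, N m; "finger_gap": opening from 0.0 (shut) to 1.0 (fully open); "gripper_force": force on a finger pad.
Only numpy, scipy, OpenCV 4.12 (cv2) and the standard library are available. Lean on these libraries where they do the work, as an engineer would, in place of code of your own. Each camera call takes 0.05 s, during which the arm holds its last target. There are 200 camera calls.

## Working session

There is one attempt and no reset: what is moved stays moved. The work goes in short steps, Python scripts to look and compute and a tool call to move; the robot and the scene stay as the last step left them, time stands still between calls to the robot, and variables do not carry over. Pictures are saved under pics/ and viewed, at most 10 in all, crops included, and the job is handed in when it is done.

Besides the shell and the picture viewer there is one more tool, called as name([rows], argument=value, ...), one row to a line, values as JSON. send_rows: Moves the arm, as the interface text tells. Its arguments: {"type":"object","properties":{"commands":{"type":"array"},"grip_force":{"type":"number"}},"required":["commands"]}

```bash
mkdir -p pics
cat > h.py <<'E'
import numpy as np, cv2, json
from rig import env, vision, ticket
def cap(n,f):
    c=vision.capture(n); cv2.imwrite(f'pics/{f}.png',c['img'][:,:,::-1])
    np.savez(f'pics/{f}.npz',**{k:c[k] for k in ['img','fx','fy','cx','cy','R','t']}); return c
def load(f): return np.load(f'pics/{f}.npz')
def ray(c,u,v,z):
    d=np.array([(u-c['cx'])/c['fx'],(v-c['cy'])/c['fy'],1]); R=c['R'];o=-R.T@c['t'];d=R.T@d
    return o+d*(z-o[2])/d[2]
def proj(c,X):
    p=c['R']@np.array(X)+c['t']; return [round(float(c['fx']*p[0]/p[2]+c['cx']),1),round(float(c['fy']*p[1]/p[2]+c['cy']),1)]
def crop(f,out,u0,v0,w,h,s):
    im=cv2.imread(f'pics/{f}.png')[v0:v0+h,u0:u0+w]; cv2.imwrite(f'pics/{out}.png',cv2.resize(im,None,fx=s,fy=s,interpolation=cv2.INTER_CUBIC))
E
python3 - <<'E'
from h import *
for n in ['scene','top']:
    c=cap(n,n); print(n,c['fx'],-c['R'].T@c['t'])
a=cv2.imread('pics/top.png');b=cv2.imread('pics/scene.png')
s=env.observe();print(s)
E
```

```text
scene 364.1512430150155 [0.18515268 0.592711   0.83684473]
top 503.24296890534504 [0.44811533 0.07557464 1.42648696]
{'t': 0.1, 'joint_positions': array([-1.46832243e+00,  3.81127973e-01,  1.29814685e+00, -5.22689325e-06,
        1.46358858e+00, -2.15297736e-01]), 'joint_velocities': array([ 0.00024321,  0.00075494, -0.00274574,  0.00101507,  0.00141839,
        0.0005898 ]), 'joint_torque': array([ 2.19720459e-03, -4.49224091e+01, -2.31658441e+01, -2.55107097e-04,
        3.67034721e-03,  8.73906686e-06]), 'tool_pos': array([ 0.17182123, -0.52222801,  0.24778671]), 'orientation': array([ 9.87403937e-01,  1.58218400e-01,  3.32296395e-05, -6.34511742e-04]), 'contact_force': array([ 0.20743543, -0.04399596, -0.22969988]), 'wrist_torque': array([ 0.0012101 , -0.00316209, -0.01995782]), 'gripper_force': 0.0, 'finger_gap': 0.9999438494329315}
```

View pics/top.png

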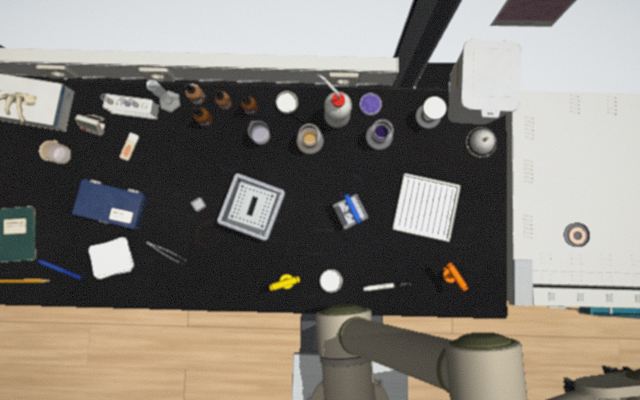

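View pics/scene.png

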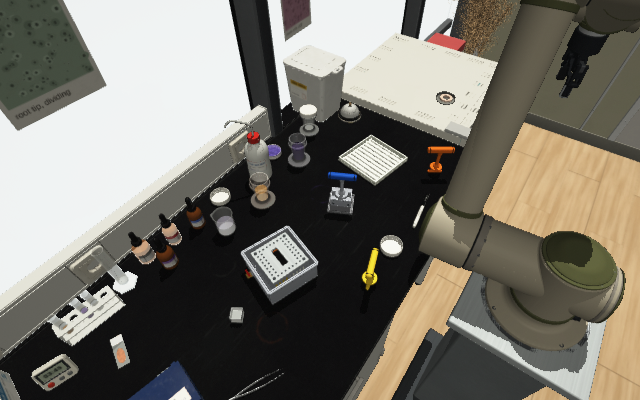

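The top view shows the bath and basket at (251,207), the blue key in its stand at (352,210) and the white ribbed tray at (427,208). The candidate keys are blue (352,210), yellow (284,283) and orange (455,277). Only the blue one stands in the grey stand, so I take that one and confirm it in a crop.

Run:
```python
from h import *
crop('top','c1',210,165,260,85,3)
crop('scene','c2',225,130,200,180,3)
a=cv2.imread('pics/c1.png');b=cv2.imread('pics/c2.png')
print(a.shape,b.shape)
```

```text
(255, 780, 3) (540, 600, 3)
```

View pics/c1.png

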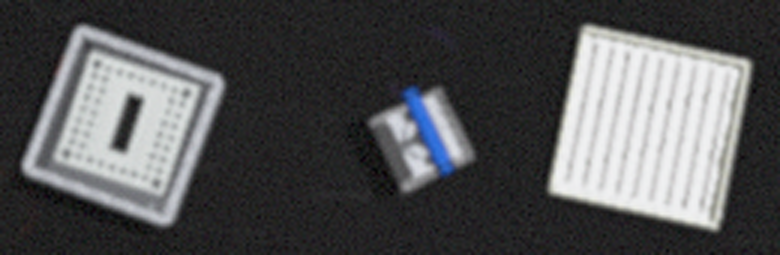

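View pics/c2.png

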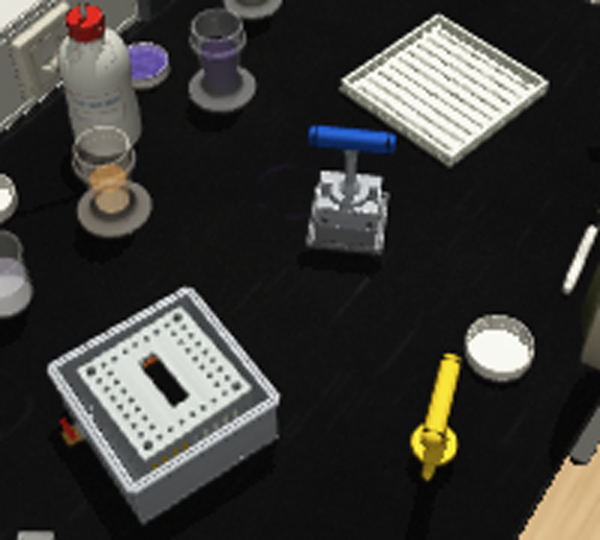

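The crops confirm the blue key upright in its stand, with grip ends at (410,92) and (449,170) in c1. The slot runs from (135,97) to (120,151), and the tray corners are clear.

Run:
```python
from h import *
c=load('top'); f=lambda u,v,z: ray(c,210+u/3,165+v/3,z)
def line(n,a,b,z):
    A=f(*a,z);B=f(*b,z);d=B-A; print(n,((A+B)/2).round(4),'len',np.linalg.norm(d).round(4),'yaw',np.degrees(np.arctan2(d[1],d[0])).round(1)%180)
line('grip',(449,171),(410,91),.125)
line('slot',(119,151),(136,97),.062)
h=[f(*p,.064) for p in [(95,62),(187,93),(157,184),(66,154)]]; print('lid',np.mean(h,0))
for a,b in [(0,1),(3,2),(3,0),(2,1)]:
    d=h[b]-h[a];print(np.degrees(np.arctan2(d[1],d[0])).round(1))
r=[f(*p,.066) for p in [(80,26),(223,78),(173,227),(22,170)]]; print('bath',np.mean(r,0))
t=[f(*p,.016) for p in [(583,27),(750,62),(720,230),(550,192)]]; print('tray',np.mean(t,0))
for a,b in [(0,1),(3,2),(3,0),(2,1)]:
    d=t[b]-t[a];print(np.degrees(np.arctan2(d[1],d[0])).round(1),np.linalg.norm(d).round(3))
s=load('scene')
# check with scene view: triangulate
for n,p in [('grip',f(430,131,.127)),('slot',f(127,124,.064)),('tray',f(650,128,.016))]: print(n,p,proj(s,p))
from scipy.spatial.transform import Rotation as Ro
print(Ro.from_quat(env.observe()['orientation']).as_matrix().round(3))
w=vision.capture('wrist');print('wristcam',w['fx'],-w['R'].T@w['t'],w['R'].round(2))
```

```text
grip [0.5484 0.0078 0.125 ] len 0.0769 yaw 27.2
slot [0.5524 0.2783 0.062 ] len 0.0513 yaw 164.8
lid [0.55300802 0.27921885 0.064     ]
-107.1
-106.7
-15.1
-16.2
bath [0.55120707 0.28044512 0.066     ]
tray [ 0.56565523 -0.20497056  0.016     ]
-100.5 0.16
-101.1 0.162
-10.5 0.159
-9.9 0.161
grip [0.54821323 0.00739116 0.127     ] [343.4, 172.6]
slot [0.55221698 0.27850257 0.064     ] [280.3, 255.0]
tray [ 0.56498909 -0.20429881  0.016     ] [374.1, 155.8]
[[ 0.95   0.312 -0.   ]
 [ 0.312 -0.95   0.001]
 [ 0.    -0.001 -1.   ]]
wristcam 312.98188586394235 [ 0.25143026 -0.49631783  0.37314481] [[ 0.31 -0.95 -0.  ]
 [-0.9  -0.3   0.32]
 [-0.31 -0.1  -0.95]]
```

send_rows([
  [100, 1.5, -1.1, 0, 0],
  [100, 2.9, -2.15, 0, 0],
  [100, 2.9, -2.15, 0, 0],
  [100, 2.9, -2.15, 0, 0],
  [100, 2.9, -2.15, 0, 0],
  [100, 2.9, -2.15, 0, 0],
  [100, 2.9, -2.15, 0, 0],
  [100, 2.9, -2.15, 0, 0],
  [100, 2.9, -2.15, 0, 0],
  [100, 2.9, -2.15, 0, 0],
], grip_force=60)

```text
t: 1.15
tool_pos: [0.3706, -0.2396, 0.2483]
orientation: [0.987, 0.158, 0.0, -0.0]
contact_force: [0.8, -0.4, -0.4]
finger_gap: 0.998
gripper_force: 0.0
```

send_rows([
  [100, 2.9, -2.15, 0, 0],
  [100, 2.9, -2.15, 0, 0],
  [100, 2.9, -2.15, 0, 0],
  [100, 2.9, -2.15, 0, 0],
  [100, 2.9, -2.15, 0, 0],
  [100, 2.9, -2.15, 0, 0],
  [100, 2.9, -2.15, 0, 0],
  [100, 2.9, -2.15, 0, 0],
  [100, 1.5, -1.1, 0, -0.8],
  [100, 0, 0, 2, -1.0],
  [100, 0, 0, 0, 0],
])

```text
t: 2.25
tool_pos: [0.5462, 0.0106, 0.2262]
orientation: [0.972, 0.236, -0.002, -0.001]
contact_force: [-0.6, -0.5, -0.4]
finger_gap: 1.003
gripper_force: 0.0
```

```bash
cat >> h.py <<'E'
from scipy.spatial.transform import Rotation as Ro
def st():
    s=env.observe();M=Ro.from_quat(s['orientation']).as_matrix()
    print('t',s['t'],s['tool_pos'].round(4),'yaw',np.degrees(np.arctan2(M[1,0],M[0,0])).round(2),'tilt',M[2,:2].round(4),'F',s['contact_force'].round(1),'M',s['wrist_torque'].round(2),'gap',round(s['finger_gap'],3),s['gripper_force'],'j',s['joint_positions'].round(2));return s,M
def go(x,y,z,yaw):
    s,M=st(); d=M.T@(np.array([x,y,z])-s['tool_pos']); yw=np.degrees(np.arctan2(M[1,0],M[0,0]))
    print('tool shift cm',(d*100).round(2),'turn units',round((yw-yaw)/5,2))
E
python3 - <<'E'
from h import *
cap('wrist','w1'); go(.5484,.0075,.116,27.2)
c=load('w1');print(proj(c,[.5484,.0075,.127]))
E
```

```text
t 2.3 [0.5466 0.0099 0.2276] yaw 27.15 tilt [-0.0022 -0.0018] F [-0.2 -1.2  0.6] M [-0.01 -0.02 -0.01] gap 1.003 0.0 j [-0.2   0.39  1.34  0.    1.41  0.9 ]
tool shift cm [ 0.07  0.32 11.16] turn units -0.01
[325.0, 203.0]
```

View pics/w1.png

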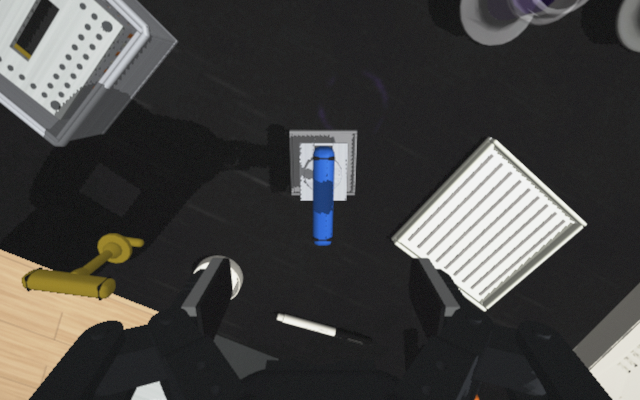

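The wrist view shows the blue grip from (323,148) to (322,244), almost parallel to the tool x axis, with the jaws straddling column 320.

Run:
```python
from h import *
c=load('w1')
A=ray(c,324,148,.122);B=ray(c,322.5,243.5,.122);d=A-B;print((A+B)/2,np.linalg.norm(d),np.degrees(np.arctan2(d[1],d[0])))
m=(A+B)/2; go(m[0],m[1],.116,27.2)
```

```text
[0.54955798 0.00963872 0.122     ] 0.07860356075972587 26.76883025269186
t 2.3 [0.5466 0.0099 0.2276] yaw 27.15 tilt [-0.0022 -0.0018] F [-0.2 -1.2  0.6] M [-0.01 -0.02 -0.01] gap 1.003 0.0 j [-0.2   0.39  1.34  0.    1.41  0.9 ]
tool shift cm [ 0.27  0.18 11.16] turn units -0.01
```

send_rows([
  [100, 0.2, 0.2, 1.5, 0],
  [100, 0, 0, 2.5, 0],
  [60, 0, 0, 2.5, 0],
  [60, 0, 0, 2.5, 0],
  [50, 0, 0, 1.5, 0],
  [50, 0, 0, 0.6, 0],
  [45, 0, 0, 0, 0],
  [40, 0, 0, 0, 0],
  [0, 0, 0, 0, 0],
  [0, 0, 0, 0, 0],
  [0, 0, 0, 0, 0],
  [0, 0, 0, 0, 0],
])

```text
t: 3.5
tool_pos: [0.5507, 0.0082, 0.1182]
orientation: [0.972, 0.235, 0.001, 0.0]
contact_force: [-1.4, 0.4, 6.2]
finger_gap: 0.175
gripper_force: 61.2
```

send_rows([
  [0, 0, 0, 0, 0],
  [0, 0, 0, 0, 0],
])

```text
t: 3.7
tool_pos: [0.5507, 0.0082, 0.1182]
orientation: [0.972, 0.235, 0.001, 0.0]
contact_force: [-0.9, 0.9, 6.2]
finger_gap: 0.174
gripper_force: 61.2
```

Run:
```python
from h import *
st()
```

```text
t 3.7 [0.5507 0.0082 0.1182] yaw 27.21 tilt [0.0013 0.001 ] F [-0.9  0.9  6.2] M [ 0.02  0.15 -0.02] gap 0.174 61.22549057006836 j [-0.2   0.51  1.49  0.    1.14  0.9 ]
```

send_rows([
  [0, 0, 0, -0.5, 0],
  [0, 0, 0, -1.0, 0],
  [0, 0, 0, -1.5, 0],
  [0, 0, 0, -2, 0],
  [0, 0, 0, -2.5, 0],
  [0, 0, 0, -2.5, 0],
  [0, 0, 0, -1, 0],
  [0, 0, 0, 0, 0],
])

```text
t: 4.5
tool_pos: [0.5506, 0.0082, 0.2285]
orientation: [0.972, 0.235, 0.001, 0.001]
contact_force: [0.0, 0.4, -3.0]
finger_gap: 0.18
gripper_force: 60.4
```

send_rows([
  [0, 0.6, -1.2, 0, 0],
  [0, 1.2, -2.3, 0, 0],
  [0, 1.5, -2.9, 0, 0],
  [0, 1.5, -2.9, 0, 0],
  [0, 1.5, -2.9, 0, 0],
  [0, 1.5, -2.9, 0, 0],
  [0, 1.5, -2.9, 0, 0],
  [0, 1.5, -2.9, 0, 0],
  [0, 1.1, -2.0, 0, 0],
  [0, 0.6, -1.0, 0, 0],
  [0, 0, 0, 0, 1.0],
  [0, 0, 0, 0, 1.5],
])

```text
t: 5.7
tool_pos: [0.5517, 0.2784, 0.226]
orientation: [0.992, 0.126, -0.001, 0.0]
contact_force: [0.2, -0.4, -2.2]
finger_gap: 0.172
gripper_force: 60.4
```

send_rows([
  [0, 0, 0, 0, 1.5],
  [0, 0, 0, 0, 1.5],
  [0, 0, 0, 0, 1.5],
  [0, 0, 0, 0, 1.0],
  [0, 0, 0, 0, 0.6],
  [0, 0, 0, 0, 0],
  [0, 0, 0, 0, 0],
])

```text
t: 6.4
tool_pos: [0.552, 0.2778, 0.2267]
orientation: [0.991, -0.137, -0.001, 0.0]
contact_force: [0.7, 0.5, -2.7]
finger_gap: 0.178
gripper_force: 60.4
```

Run:
```python
from h import *
cap('wrist','w2');cap('top','t2');cap('scene','s2')
go(.5524,.2785,.2,-15.8)
crop('s2','s2c',200,110,160,200,3)
crop('w2','w2c',160,20,320,240,2.4)
```

```text
t 6.55 [0.5521 0.2779 0.2271] yaw -15.75 tilt [-0.0004  0.0002] F [-0.8  0.2 -1.8] M [-0.03  0.01 -0.02] gap 0.173 60.35817861557007 j [0.28 0.52 1.13 0.   1.49 2.12]
tool shift cm [ 0.01 -0.07  2.71] turn units 0.01
```

View pics/w2c.png

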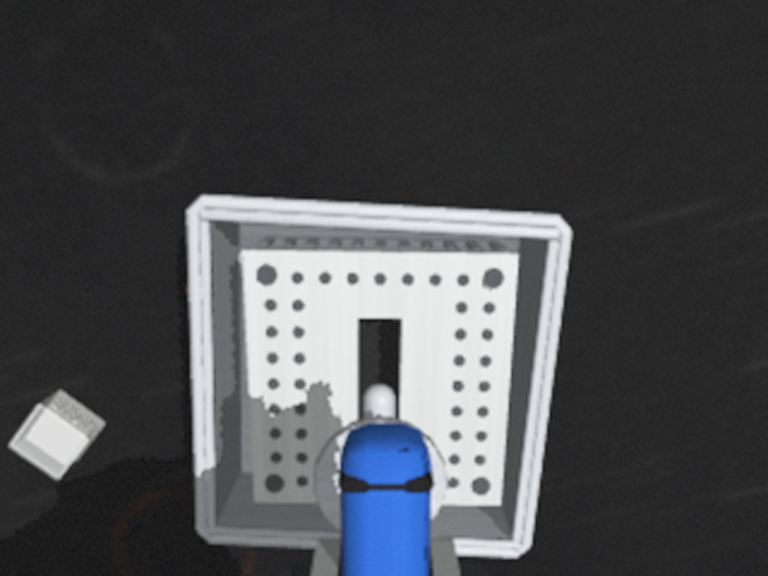

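View pics/s2c.png

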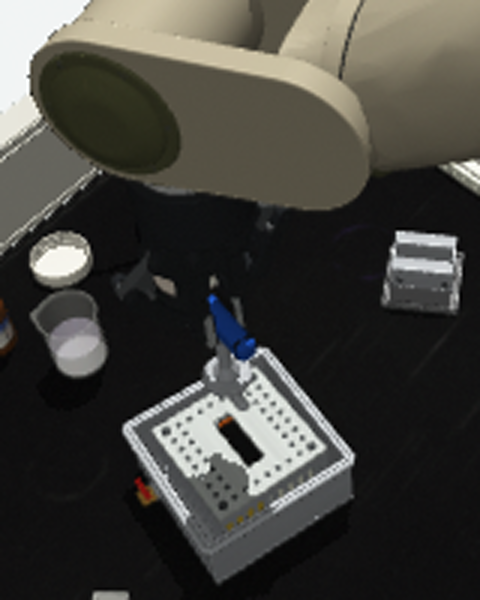

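The wrist crop shows the slot's far end at (358–401, 319) and the lid's corner holes at (266,275), (493,278), (480,486) and (274,484). The pin's front end is at about (379,388), and the key hangs upright.

Run:
```python
from h import *
c=load('w2'); f=lambda u,v,z: ray(c,160+u/2.4,20+v/2.4,z)
h=[f(*p,.064) for p in [(266,275),(493,278),(480,486),(274,484)]];m=np.mean(h,0);print('lid',m.round(4))
for a,b in [(1,0),(2,3),(3,0),(2,1)]:
    d=h[b]-h[a];print(np.degrees(np.arctan2(d[1],d[0])).round(1),np.linalg.norm(d).round(4))
e=f(379.5,319,.064);th=np.radians(-16);ax=np.array([np.cos(th),np.sin(th),0])
print('slot from far end',(e-.027*ax).round(4))
s,M=st();zp=s['tool_pos'][2]-.089
p=f(379.5,383,zp+.002);print('pin end -> centre',(p-.023*M[:,0]).round(4), 'tcp',s['tool_pos'].round(4))
for P in (m,e-.027*ax): print('slot in tool rel pin', (M.T@(P-(p-.023*M[:,0])))[:2].round(4),'rel tcp',(M.T@(P-s['tool_pos']))[:2].round(4))
```

```text
lid [0.5527 0.2796 0.064 ]
73.6 0.0863
73.7 0.086
-16.4 0.0864
-16.5 0.0862
slot from far end [0.5524 0.2793 0.064 ]
t 6.55 [0.5521 0.2779 0.2271] yaw -15.75 tilt [-0.0004  0.0002] F [-0.8  0.2 -1.8] M [-0.03  0.01 -0.02] gap 0.173 60.35817861557007 j [0.28 0.52 1.13 0.   1.49 2.12]
pin end -> centre [0.5524 0.2788 0.1401] tcp [0.5521 0.2779 0.2271]
slot in tool rel pin [ 0.0001 -0.0009] rel tcp [ 0.0001 -0.0019]
slot in tool rel pin [-0.0001 -0.0005] rel tcp [-0.     -0.0015]
```

send_rows([
  [0, 0, -0.1, 1.0, 0.13],
  [0, 0, 0, 2, 0],
  [0, 0, 0, 2, 0],
  [0, 0, 0, 1, 0],
  [0, 0, 0, 0.5, 0],
  [0, 0, 0, 0.5, 0],
  [0, 0, 0, 0.5, 0],
  [0, 0, 0, 0.5, 0],
  [0, 0, 0, 0, 0],
])

```text
t: 7.45
tool_pos: [0.5523, 0.2789, 0.1469]
orientation: [0.99, -0.143, -0.0, 0.0]
contact_force: [0.6, -0.6, -1.4]
finger_gap: 0.176
gripper_force: 60.3
```

Run:
```python
from h import *
st()
```

```text
t 7.45 [0.5523 0.2789 0.1469] yaw -16.44 tilt [-0.0006  0.0004] F [ 0.6 -0.6 -1.4] M [0.02 0.02 0.04] gap 0.176 60.301079750061035 j [0.28 0.58 1.25 0.   1.31 2.13]
```

send_rows([
  [0, 0, 0, 0.3, 0],
  [0, 0, 0, 0.3, 0],
  [0, 0, 0, 0.2, 0],
  [0, 0, 0, 0, 0],
  [0, 0, 0, 0, 0],
])

```text
t: 7.95
tool_pos: [0.5525, 0.2789, 0.1394]
orientation: [0.99, -0.143, 0.0, -0.0]
contact_force: [0.1, -0.9, -0.7]
finger_gap: 0.178
gripper_force: 60.3
```

send_rows([
  [0, 0, 0, 0.1, 0],
  [0, 0, 0, 0.05, 0],
  [0, 0, 0, 0, 0],
])

```text
t: 8.25
tool_pos: [0.5524, 0.2789, 0.1378]
orientation: [0.99, -0.143, -0.0, 0.0]
contact_force: [0.5, 0.0, -1.5]
finger_gap: 0.174
gripper_force: 60.3
```

send_rows([
  [0, 0, 0, 0.05, 0],
  [0, 0, 0, 0.05, 0],
  [0, 0, 0, 0, 0],
])

```text
t: 8.55
tool_pos: [0.5526, 0.279, 0.1373]
orientation: [0.99, -0.143, 0.0, -0.0]
contact_force: [-1.0, -0.3, 2.7]
finger_gap: 0.178
gripper_force: 60.8
```

send_rows([
  [0, 0, 0, 0.05, 0],
  [0, 0, 0, 0.05, 0],
  [0, 0, 0, 0, 0],
])

```text
t: 8.85
tool_pos: [0.5527, 0.2791, 0.1372]
orientation: [0.99, -0.143, 0.001, -0.0]
contact_force: [-2.2, 0.6, 9.2]
finger_gap: 0.175
gripper_force: 61.6
```

The disc is resting on the lid. I ease up slightly and make the quarter turn.

send_rows([
  [0, 0, 0, -0.2, 0],
  [0, 0, 0, 0, -0.7],
  [0, 0, 0, 0, -1.5],
  [0, 0, 0, 0, -1.6],
  [0, 0, 0, 0, -1.6],
  [0, 0, 0, 0, -1.6],
  [0, 0, 0, 0, -1.6],
  [0, 0, 0, 0, -1.6],
  [0, 0, 0, 0, -1.6],
  [0, 0, 0, 0, -1.6],
  [0, 0, 0, 0, -1.6],
  [0, 0, 0, 0, -1.5],
])

```text
t: 10.05
tool_pos: [0.5523, 0.2788, 0.1373]
orientation: [0.837, 0.547, -0.0, -0.0]
contact_force: [-1.6, 1.3, -0.6]
finger_gap: 0.175
gripper_force: 60.4
```

send_rows([
  [0, 0, 0, 0, -1.0],
  [0, 0, 0, 0, -0.5],
  [0, 0, 0, 0, 0],
  [0, 0, 0, 0, 0],
])

```text
t: 10.45
tool_pos: [0.5524, 0.2788, 0.1376]
orientation: [0.801, 0.598, -0.0, -0.0]
contact_force: [-0.3, -0.5, -1.4]
finger_gap: 0.176
gripper_force: 60.4
```

Run:
```python
from h import *
st();cap('wrist','w3')
```

```text
t 10.45 [0.5524 0.2788 0.1376] yaw 73.48 tilt [-0.0003 -0.0004] F [-0.3 -0.5 -1.4] M [ 0.01 -0.01 -0.02] gap 0.176 60.37233352661133 j [ 0.28  0.59  1.26 -0.    1.29  0.56]
```

send_rows([
  [0, 0, 0, -0.2, 0],
  [0, 0, 0, -0.2, 0],
  [0, 0, 0, -0.15, 0],
  [0, 0, 0, -0.1, 0],
  [0, 0, 0, -0.1, 0],
  [0, 0, 0, -0.1, 0],
  [0, 0, 0, -0.1, 0],
  [0, 0, 0, -0.2, 0],
  [0, 0, 0, -0.3, 0],
  [0, 0, 0, 0, 0],
  [0, 0, 0, 0, 0],
], grip_force=90)

```text
t: 11.6
tool_pos: [0.5525, 0.2789, 0.1524]
orientation: [0.801, 0.599, 0.0, 0.0]
contact_force: [-0.5, -0.1, -7.9]
finger_gap: 0.165
gripper_force: 90.6
```

Run:
```python
from h import *
st();cap('wrist','w4');a=load('w3')['img'];b=load('w4')['img']
o=np.hstack([cv2.resize(x[20:300,120:520],None,fx=1,fy=1) for x in (a,b)]);cv2.imwrite('pics/w34.png',o[:,:,::-1])
```

```text
t 11.6 [0.5525 0.2789 0.1524] yaw 73.56 tilt [0.0001 0.0002] F [-0.5 -0.1 -7.9] M [ 0.01 -0.01  0.  ] gap 0.165 90.57711124420166 j [ 0.28  0.58  1.24 -0.    1.32  0.56]
```

View pics/w34.png

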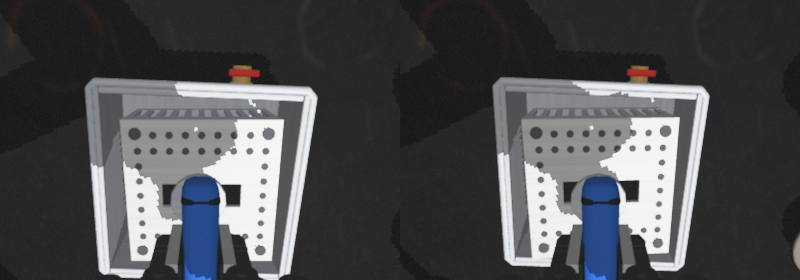

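The pin is crossed under the lid, the basket is lifted off evenly and its weight shows on the wrist. I lift it clear of the bath and carry it over.

send_rows([
  [0, 0, 0, -0.3, 0],
  [0, 0, 0, -0.6, 0],
  [0, 0, 0, -0.9, 0],
  [0, 0, 0, -1, 0],
  [0, 0, 0, -1, 0],
  [0, 0, 0, -1, 0],
  [0, 0, 0, -1, 0],
  [0, 0, 0, -1, 0],
  [0, 0, 0, -1, 0],
  [0, 0, 0, -0.8, 0],
  [0, 0, 0, -0.5, 0],
  [0, 0, 0, -0.2, 0],
])

```text
t: 12.85
tool_pos: [0.5525, 0.2789, 0.2459]
orientation: [0.801, 0.599, 0.0, 0.0]
contact_force: [-0.1, -0.3, -7.0]
finger_gap: 0.17
gripper_force: 90.6
```

send_rows([
  [0, 0, 0, 0, 0],
  [0, -0.38, 0.12, 0, 0],
  [0, -0.76, 0.25, 0, 0],
  [0, -1.14, 0.37, 0, 0],
  [0, -1.52, 0.5, 0, 0],
  [0, -1.9, 0.62, 0, 0],
  [0, -1.9, 0.62, 0, 0],
  [0, -1.9, 0.62, 0, 0],
  [0, -1.9, 0.62, 0, 0],
  [0, -1.9, 0.62, 0, 0],
  [0, -1.9, 0.62, 0, 0],
  [0, -1.9, 0.62, 0, 0],
])

```text
t: 14.05
tool_pos: [0.5573, 0.097, 0.2455]
orientation: [0.801, 0.598, -0.0, 0.0]
contact_force: [-0.8, -0.5, -7.2]
finger_gap: 0.171
gripper_force: 90.5
```

send_rows([
  [0, -1.9, 0.62, 0, 0],
  [0, -1.9, 0.62, 0, 0],
  [0, -1.9, 0.62, 0, 0],
  [0, -1.9, 0.62, 0, 0],
  [0, -1.9, 0.62, 0, 0],
  [0, -1.9, 0.62, 0, 0],
  [0, -1.9, 0.62, 0, 0],
  [0, -1.9, 0.62, 0, 0],
  [0, -1.9, 0.62, 0, 0],
  [0, -1.9, 0.62, 0, 0],
  [0, -1.9, 0.62, 0, 0],
  [0, -1.9, 0.62, 0, 0],
])

```text
t: 15.25
tool_pos: [0.5636, -0.1426, 0.2454]
orientation: [0.801, 0.598, -0.0, 0.0]
contact_force: [0.5, -1.0, -7.8]
finger_gap: 0.165
gripper_force: 90.5
```

send_rows([
  [0, -1.9, 0.62, 0, 0],
  [0, -1.52, 0.5, 0, 0],
  [0, -1.14, 0.37, 0, 0],
  [0, -0.76, 0.25, 0, 0],
  [0, -0.38, 0.12, 0, 0],
  [0, 0, 0, 0, -0.4],
  [0, 0, 0, 0, -0.5],
  [0, 0, 0, 0, -0.3],
  [0, 0, 0, 0, 0],
])

```text
t: 16.15
tool_pos: [0.5661, -0.2002, 0.2454]
orientation: [0.768, 0.64, 0.0, -0.0]
contact_force: [0.7, -0.2, -7.5]
finger_gap: 0.17
gripper_force: 90.5
```

Run:
```python
from h import *
go(.5655,-.2045,.145,79.6);cap('scene','s5');cap('top','t5')
a=cv2.imread('pics/s5.png')[80:280,180:480];b=cv2.imread('pics/t5.png')[120:320,200:500]
cv2.imwrite('pics/st5.png',cv2.resize(np.vstack([a,b]),None,fx=1.5,fy=1.5))
```

```text
t 16.15 [ 0.5661 -0.2002  0.2454] yaw 79.6 tilt [0.0001 0.    ] F [ 0.7 -0.2 -7.5] M [-0.01 -0.03 -0.01] gap 0.17 90.51689743995667 j [-0.54  0.47  1.15  0.    1.51 -0.36]
tool shift cm [-4.400e-01  1.000e-02  1.004e+01] turn units 0.0
```

View pics/st5.png

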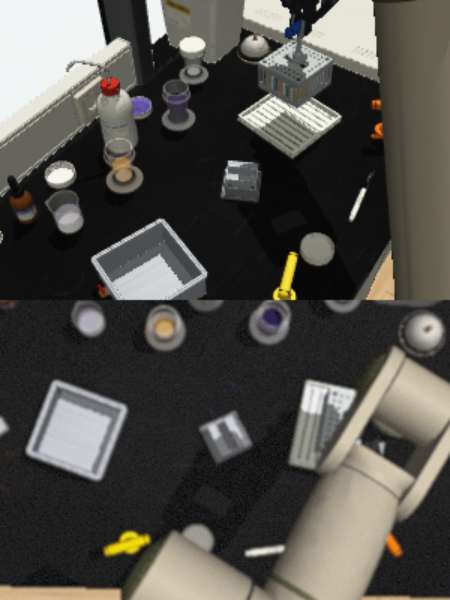

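The basket hangs level above the tray at (290,110), and the bath is empty. I correct 4 mm and lower.

send_rows([
  [0, -0.2, 0, 0.3, 0],
  [0, -0.2, 0, 0.7, 0],
  [0, 0, 0, 1, 0],
  [0, 0, 0, 1.2, 0],
  [0, 0, 0, 1.2, 0],
  [0, 0, 0, 1.2, 0],
  [0, 0, 0, 1.2, 0],
  [0, 0, 0, 1.0, 0],
  [0, 0, 0, 0.7, 0],
  [0, 0, 0, 0.4, 0],
  [0, 0, 0, 0.2, 0],
  [0, 0, 0, 0.1, 0],
])

```text
t: 17.45
tool_pos: [0.5655, -0.2046, 0.1535]
orientation: [0.769, 0.64, 0.0, 0.0]
contact_force: [-0.5, 0.1, -7.7]
finger_gap: 0.169
gripper_force: 90.4
```

send_rows([
  [0, 0, 0, 0.1, 0],
  [0, 0, 0, 0.1, 0],
  [0, 0, 0, 0.1, 0],
  [0, 0, 0, 0.1, 0],
  [0, 0, 0, 0.1, 0],
  [0, 0, 0, 0.1, 0],
  [0, 0, 0, 0.1, 0],
  [0, 0, 0, 0.1, 0],
  [0, 0, 0, 0, 0],
])

```text
t: 18.35
tool_pos: [0.5654, -0.2045, 0.1453]
orientation: [0.769, 0.64, 0.0, 0.0]
contact_force: [-0.0, 0.7, -7.0]
finger_gap: 0.165
gripper_force: 90.6
```

send_rows([
  [0, 0, 0, 0.05, 0],
  [0, 0, 0, 0.05, 0],
  [0, 0, 0, 0.05, 0],
  [0, 0, 0, 0.05, 0],
  [0, 0, 0, 0, 0],
])

```text
t: 18.85
tool_pos: [0.5655, -0.2046, 0.1435]
orientation: [0.769, 0.64, 0.0, 0.0]
contact_force: [-0.9, -0.5, -1.0]
finger_gap: 0.167
gripper_force: 91.2
```

send_rows([
  [0, 0, 0, 0.1, 0],
  [0, 0, 0, 0.1, 0],
  [0, 0, 0, 0.1, 0],
  [0, 0, 0, 0.1, 0],
  [0, 0, 0, 0, 0],
])

```text
t: 19.35
tool_pos: [0.5653, -0.2045, 0.1391]
orientation: [0.769, 0.64, -0.0, -0.0]
contact_force: [-0.0, 1.3, -1.7]
finger_gap: 0.169
gripper_force: 91.2
```

The basket stands on the tray. I lower the key until its disc is back on the lid.

send_rows([
  [0, 0, 0, 0.05, 0],
  [0, 0, 0, 0.05, 0],
  [0, 0, 0, 0.03, 0],
  [0, 0, 0, 0, 0],
])

```text
t: 19.75
tool_pos: [0.5654, -0.2045, 0.1383]
orientation: [0.769, 0.64, 0.0, 0.0]
contact_force: [-1.0, 1.2, 1.3]
finger_gap: 0.168
gripper_force: 91.8
```

send_rows([
  [0, 0, 0, 0.05, 0],
  [0, 0, 0, 0, 0],
])

```text
t: 19.95
tool_pos: [0.5654, -0.2046, 0.1382]
orientation: [0.769, 0.64, 0.0, 0.0]
contact_force: [-3.4, 1.0, 5.1]
finger_gap: 0.168
gripper_force: 92.4
```

send_rows([
  [0, 0, 0, -0.05, 0],
  [0, 0, 0, 0, 0],
  [25, 0, 0, 0, 0],
  [35, 0, 0, 0, 0],
  [50, 0, 0, 0, 0],
  [70, 0, 0, 0, 0],
  [70, 0, 0, 0, 0],
  [70, 0, 0, 0, 0],
], grip_force=20)

```text
t: 20.75
tool_pos: [0.5654, -0.2045, 0.138]
orientation: [0.769, 0.64, -0.0, -0.0]
contact_force: [0.5, 0.4, -0.1]
finger_gap: 0.703
gripper_force: 0.0
```

send_rows([
  [70, 0, 0, -0.5, 0],
  [70, 0, 0, -1, 0],
  [70, 0, 0, -2, 0],
  [70, 0, 0, -2.5, 0],
  [70, 0, 0, -2.5, 0],
  [70, 0, 0, -2, 0],
  [70, 0, 0, -1, 0],
  [70, 0, 0, 0, 0],
])

```text
t: 21.55
tool_pos: [0.5657, -0.2047, 0.2546]
orientation: [0.769, 0.64, 0.001, 0.001]
contact_force: [0.8, 0.0, -0.1]
finger_gap: 0.701
gripper_force: 0.0
```

Run:
```python
from h import *
st();cap('wrist','w6');cap('scene','s6')
a=load('w6')['img'];b=load('s6')['img'][60:260,240:480]
cv2.imwrite('pics/f6.png',np.vstack([cv2.resize(a,(480,300)),cv2.resize(b,(360,300)) if 0 else np.pad(cv2.resize(b,(360,300)),((0,0),(0,120),(0,0)))])[:,:,::-1])
```

```text
t 21.55 [ 0.5657 -0.2047  0.2546] yaw 79.56 tilt [-0.001   0.0029] F [ 0.8  0.  -0.1] M [-0.02  0.01 -0.01] gap 0.701 0.0 j [-0.54  0.47  1.14  0.    1.53 -0.36]
```

View pics/f6.png

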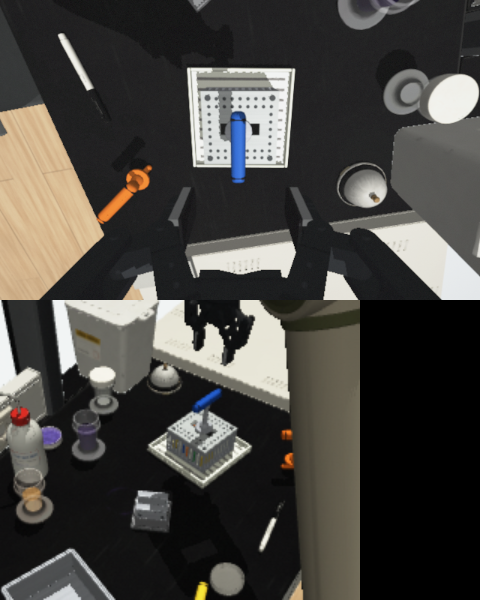

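The basket stands square and flat in the tray. The key is upright and crosswise to the slot, the gripper is clear, and the bystanders have not moved.

```bash
python3 -c "
from rig import ticket
print(ticket.close_job())"
```

```text
the job is handed in; nothing more can be done
None
```

The basket stands flat in the drip tray with the blue key locked upright in its lid; nothing else was moved, and I handed the job in at about 21.6 s on the robot's clock.

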